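# Brace the seed jar and unscrew its cap

## Task

On the potting bench, stand the square seed jar, cap still on, down into the square pocket of the wooden brace block so that it cannot turn, keeping it upright. Then unscrew the tight cap anticlockwise until its thread lets go, lift it straight off and finish while still holding it level and still, a couple of centimetres above the open mouth, with the jar left standing fully down in the brace. Leave the plant pot, the round jar and the trowel alone.

Things in the scene. Friction and masses are not known exactly. Their poses are not given: they have to be found in the camera images.
- jar: The loose white square jar to be opened, about 0.45 kg. Body 64 x 64 mm with corners rounded 4 mm, flat shoulder 90 mm above its foot; above it a round open neck 37 mm wide and 14 mm high, at the start hidden by the cap. Origin: centre of the underside; z up, x and y square to the sides. It can be lifted and carried by its closed cap.
- cap: Black round ribbed screw cap on the square jar, 55 mm across, 34 tall, 40 g. Origin: centre of its lower edge; z up. Screwed on, that edge is 90.5 mm above the jar's foot. Turned about 60 degrees anticlockwise (from above) its lugs come free, without rising, and it lifts straight off; until then it is locked on (1 mm play). The thread resists with 0.5 N m throughout: an unbraced jar turns along.
- thread (a joint): Angle by which the cap has been turned anticlockwise on the jar's neck, rad: 0 screwed tight, free to lift from about 1.0, end stop at 1.5. Keeps its last value once the cap is off.
- mouth (a point): Centre of the top of the jar's neck, 104 mm above the jar's foot.
- brace: The wooden brace block fixed to the bench, 104 x 104 x 30 mm, with a square pocket 70 x 70 mm, 24 mm deep, its rim chamfered 4 mm, open on top. Origin: centre of its underside; z up, x and y along the pocket's sides. The pocket's floor is 6 mm above the bench. The seated jar can turn about 0.11 rad before its corners bear on the pocket's walls.
- pot: Bystander: terracotta pot with a seedling, 84 mm across, about 125 mm tall with the leaves. Origin: centre of the underside.
- round_jar: Bystander: round white closed jar, 54 mm across, 70 mm tall. Origin: centre of the underside.
- trowel: Bystander: hand trowel lying flat, 245 mm long, 50 mm wide, 24 mm high. Origin: on the bench, about its middle; x points along it to the blade.
Mind the look-alikes: they are no part of the job. Of the things that look like the cap, the smallest one is meant.

How it is judged:
By the outcome, as a careful person would: the job done as asked, in the order asked, and still so for the second after the job is handed in, while the arm keeps its last pose, push and grip.
It also fails if it takes over 45 s, if anything falls off the work surface, if the arm or the gripper's body presses on something with over 40 N, if the wrist force passes 120 N, or if a joint passes its speed limit or range.

## Robot

A 6-joint arm with a two-finger parallel gripper is mounted at the origin on the work surface. World frame = base frame: x ahead of the robot, y to its left, z up, the work surface at z = 0. Lengths are in m, angles in rad, forces in N, time in s.
With the tool pointing down it reaches from about 0.425 to 0.95 m from the base axis. Payload 3.5 kg.
Tool frame: the origin (TCP) lies on the centre line of the jaws, within the pads' length; the fingertips stand 17 mm ahead of it and the grasp point (between the pads) lies 2 mm behind it; z points along the fingers, y is the line along which they close (so a half turn about z gives the same grasp; the last joint's range is limited). The gripper opens to 85 mm and grips with 20 to 120 N. Pads are 22 mm wide; open, the fingers measure 114 mm over their backs; the gripper's body (76 mm by 85 mm) begins 54 mm behind the grasp point. The pads swing forward as they close: fully open they stand 13 mm farther back than shut.
Start: joints at [-1.42, 0.286, 1.577, -0, 1.279, -0.15], TCP at [0.2, -0.645, 0.248] pointing down, gripper open.
Joint ranges: [-2.77, 2.77], [-0.9, 2.22], [0.21, 2.48], [-1.53, 4.67], [0.24, 2.81], [-2.84, 2.84]. Speed limits (rad/s): [2.79, 2.79, 3.14, 3.14, 3.14, 3.14].

## Interface

Orientations are given as a unit quaternion [x, y, z, w].
In Python, from plant import ctrl gives the robot as it stands. The module is installed in compiled form; this text tells all that it offers.
- The arm moves only by the tool drive_tool, never from a script. Its argument "moves" is a list of rows, each a list of 3 entries, a list of its own where there are three numbers: the turn, a rotation vector about the tool's x, y, z in rad, then the shift along the tool's x, y, z in m, then the finger opening in m, from 0 to 0.0854. A call has 1 to 5 rows; each row shifts and turns the commanded pose from where the row before left it, along the tool's axes as they then stand; what a row does not reach is not made up. A row lasts 1/8 s, in which the tool goes at most 62.5 mm and 10.7 degrees, less where a joint would pass 70% of its speed; a pose out of reach is approached as far as the arm can. A call with a gripper value outside its range is refused whole. The fingers move at their own pace and stop on an object; "grip_force" is the grip in N (left out, the last holds). Time passes only in rows, so rows that do not move let the fingers close. It gives the time, the measured TCP pose, the force, the opening and the grip force at its end, in the units of the state.
- ctrl.get_state(): the state, without advancing time (a new reading comes with each control period).
- ctrl.read_camera(name): name is "scene" or "top" or "wrist"; returns a dict with "image" (480x640x3 uint8, red, green, blue), "fx", "fy", "cx", "cy" (pixels), "R" (3x3) and "t" (3): a world point X has camera coordinates R X + t. Camera axes: x right, y down, z forward; pixel columns grow to the right and rows downward; lengths in m; the calibration is good to about 2 mm. A picture is of the moment at which its call begins. There is no depth.
- ctrl.sign_off(): hands the job in; it is judged then, once.
The state is a dict: "time": time; "qpos": joint angles; "dq": joint speeds; "joint_efforts": joint torques, N m; "eef_pos": TCP position; "tcp_rot": TCP orientation; "contact_force": force on the tool from outside, world axes, zero at the start; "wrist_torque": the same for the moment, N m; "opening": opening from 0.0 (shut) to 1.0 (fully open); "finger_force": force on a finger pad.
Only numpy, scipy, OpenCV 4.12 (cv2) and the standard library are available. Lean on these libraries where they do the work, as an engineer would, in place of code of your own. Each camera call takes 0.05 s, during which the arm holds its last target. There are 200 camera calls.

## Working session

There is one attempt and no reset: what is moved stays moved. The work goes in short steps, Python scripts to look and compute and a tool call to move; the robot and the scene stay as the last step left them, time stands still between calls to the robot, and variables do not carry over. Pictures are saved under pics/ and viewed, at most 10 in all, crops included, and the job is handed in when it is done.

Besides the shell and the picture viewer there is one more tool, called after "Emit:" as a command line: name --argument value ..., lists and objects as JSON in quotes. drive_tool: Moves the arm, as the interface text tells. Its arguments: {"type":"object","properties":{"moves":{"type":"array","items":{"type":"array"}},"grip_force":{"type":"number"}},"required":["moves"]}

```bash
mkdir -p pics; python3 - <<'E'
from plant import ctrl
import cv2,numpy as np
for n in ["scene","top"]:
    c=ctrl.read_camera(n); cv2.imwrite(f"pics/{n}0.png",c["image"][:,:,::-1]); print(n,c["fx"],c["cx"],c["cy"],np.round(c["R"],3).tolist(),np.round(c["t"],3))
s=ctrl.get_state(); print({k:np.round(v,3).tolist() for k,v in s.items()})
E
```

```text
scene 558.0401897962603 313.4250475901214 240.5125874647763 [[-0.842, 0.54, -0.008], [0.404, 0.62, -0.672], [-0.358, -0.569, -0.74]] [ 0.455 -0.218  1.248]
top 473.5250336629231 327.64941011630833 232.36618293416763 [[-0.02, -0.999, -0.03], [-0.989, 0.024, -0.146], [0.147, 0.027, -0.989]] [0.072 0.561 0.776]
{'time': 0.1, 'qpos': [-1.42, 0.287, 1.578, -0.0, 1.279, -0.15], 'dq': [-0.0, -0.003, -0.004, -0.0, -0.002, -0.0], 'joint_efforts': [0.001, -40.729, -29.37, -0.0, 0.003, 0.0], 'eef_pos': [0.2, -0.644, 0.247], 'tcp_rot': [0.989, 0.15, -0.0, -0.001], 'contact_force': [-0.06, 0.54, 1.16], 'wrist_torque': [0.004, 0.025, -0.03], 'finger_force': 0.0, 'opening': 0.993}
```

View pics/top0.png

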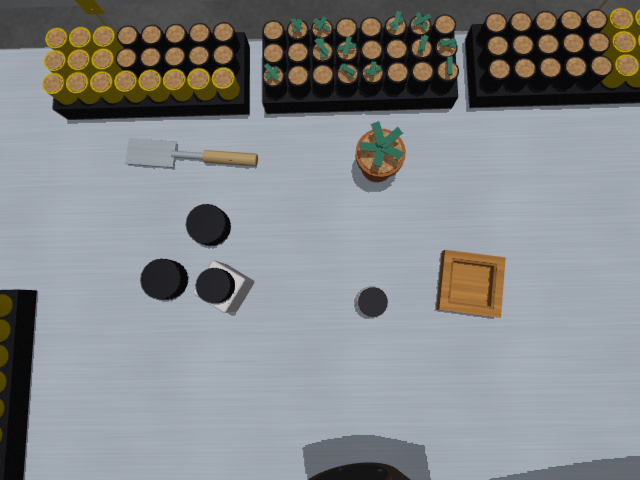

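View pics/scene0.png

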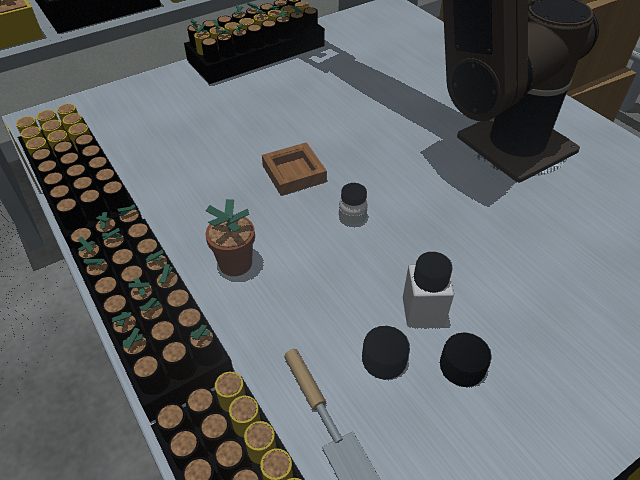

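The top view shows the square jar with its cap at about (215,286), the brace at (472,284), the round jar at (372,302), the pot at (381,152), and two larger loose discs at (208,225) and (164,279). The scene view agrees. Next I'll measure the jar and the brace.

```bash
cat > h.py <<'E'
from plant import ctrl
import cv2,numpy as np
from scipy.spatial.transform import Rotation as Ro
def ray(c,px,z):
    px=np.atleast_2d(px).astype(float); R=np.array(c["R"]);t=np.array(c["t"])
    d=np.c_[(px[:,0]-c["cx"])/c["fx"],(px[:,1]-c["cy"])/c["fy"],np.ones(len(px))]@R
    o=-R.T@t
    return o+d*((z-o[2])/d[:,2])[:,None]
def proj(c,X):
    p=np.atleast_2d(X)@np.array(c["R"]).T+c["t"]; return np.c_[c["fx"]*p[:,0]/p[:,2]+c["cx"],c["fy"]*p[:,1]/p[:,2]+c["cy"]]
def big(m,roi=None):
    m=m.astype(np.uint8)
    if roi: k=np.zeros_like(m);x0,y0,x1,y1=roi;k[y0:y1,x0:x1]=1;m=m*k
    cs,_=cv2.findContours(m,cv2.RETR_EXTERNAL,cv2.CHAIN_APPROX_NONE); return max(cs,key=cv2.contourArea)[:,0]
def rect(P):
    (c,s,a)=cv2.minAreaRect((np.asarray(P)[:,:2]*1000).astype(np.float32)); return np.round(c,1),np.round(s,1),round(a,1)
E
python3 - <<'E'
from h import *
for n,rj,rb,nb in [("top",(185,255,260,320),(430,240,515,325),1),("scene",(395,245,460,335),(255,135,335,200),1)]:
    c=ctrl.read_camera(n);im=c["image"]; hsv=cv2.cvtColor(im,cv2.COLOR_RGB2HSV)
    print(n,"cam",np.round(-np.array(c["R"]).T@c["t"],3))
    cap=big(im.max(2)<60,rj); print("cap hull",cap.min(0),cap.max(0), rect(ray(c,cap,.1245)), rect(ray(c,cap,.108)))
    b=big((hsv[...,1]>90)&(hsv[...,0]<30),rb); h=cv2.convexHull(b)
    ap=cv2.approxPolyDP(h,3,True)[:,0]; print("brace",ap.tolist(),np.round(ray(c,ap,.03)[:,:2]*1000).tolist())
    print(rect(ray(c,b,.03)))
    if n=="top":
        print(im[290,240],im[330,270],im[265,225],im[302,230])
        w=(im[...,2].astype(int)-im[...,0]<8)&(im.max(2)>60); j=big(w,rj); ap=cv2.approxPolyDP(cv2.convexHull(j),3,True)[:,0]
        print("jar",ap.tolist(),np.round(ray(c,ap,.09)[:,:2]*1000).tolist())
        cv2.imwrite("pics/z.png",cv2.resize(im[230:335,140:280,::-1],None,fx=5,fy=5,interpolation=cv2.INTER_CUBIC))
E
```

```text
top cam [0.442 0.038 0.852]
cap hull [196 268] [234 302] (array([472.4, 232.3]), array([59.1, 52.1]), 88.9) (array([473.1, 236.7]), array([60.5, 53.3]), 88.9)
brace [[443, 251], [504, 257], [500, 317], [437, 308]] [[527.0, -139.0], [514.0, -243.0], [412.0, -229.0], [429.0, -124.0]]
(array([ 470.7, -183.6]), array([108.6, 103.9]), 81.4)
[85 83 83] [164 172 181] [92 89 91] [176 172 174]
jar [[214, 260], [253, 281], [235, 311], [224, 312], [208, 302], [207, 269]] [[514.0, 244.0], [479.0, 180.0], [432.0, 209.0], [430.0, 226.0], [447.0, 252.0], [500.0, 255.0]]
scene cam [0.917 0.6   0.782]
cap hull [414 252] [451 291] (array([482.5, 245.6]), array([79. , 53.8]), 41.9) (array([471.5, 236.7]), array([81. , 55.2]), 41.9)
brace [[306, 143], [325, 171], [280, 194], [263, 166], [262, 155]] [[414.0, -226.0], [430.0, -127.0], [543.0, -118.0], [529.0, -211.0], [513.0, -243.0]]
(array([ 477.8, -172.5]), array([131.7, 112.9]), 81.6)
```

View pics/z.png

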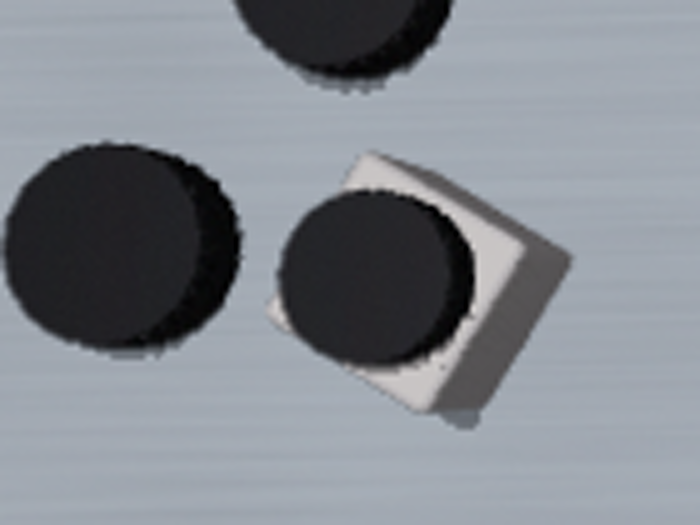

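The crop shows the square shoulder corners at (214,260.4), (245,279.6), (225.4,312.4) and (193,291.6). The centre of the cap's top is at about (212.4,285.6).

```bash
python3 - <<'E'
from h import *
c=ctrl.read_camera("top")
P=ray(c,[[214,260.4],[245,279.6],[225.4,312.4],[193,291.6]],.09)[:,:2]*1000
print(P.round(),P.mean(0)); e=np.roll(P,-1,0)-P; print(np.degrees(np.arctan2(e[:,1],e[:,0])),np.hypot(*e.T))
print(ray(c,[[212.4,285.6]],.1245), ray(c,[[372,302]],.07))
E
```

```text
[[513. 244.]
 [481. 193.]
 [430. 224.]
 [464. 277.]] [472.09978296 234.51197161]
[-122.3231414   148.84135129   57.24012936  -33.84938443] [60.15535594 60.25630991 62.97412851 59.78506806]
[[0.47139105 0.23635261 0.1245    ]] [[ 0.44156511 -0.01132028  0.07      ]]
```

Emit:
drive_tool --moves '[[[0,0,0],[0.0578,-0.0239,0],0.085],[[0,0,0],[0.0578,-0.0239,0],0.085],[[0,0,0],[0.0578,-0.0239,0],0.085],[[0,0,0],[0.0578,-0.0239,0],0.085],[[0,0,0],[0.0578,-0.0239,0],0.085]]'

```text
time: 0.88
eef_pos: [0.4418, -0.4436, 0.2484]
tcp_rot: [0.989, 0.15, 0.0, 0.0]
contact_force: [0.6, -0.2, 0.0]
opening: 0.996
finger_force: 0.0
```

Emit:
drive_tool --moves '[[[0,0,0],[0.01914,-0.0533,0],0.085],[[0,0,0],[0.01914,-0.0533,0],0.085],[[0,0,0],[0.01914,-0.0533,0],0.085],[[0,0,0],[0.01914,-0.0533,0],0.085],[[0,0,0],[0.01914,-0.0533,0],0.085]]'

```text
time: 1.5
eef_pos: [0.4527, -0.1604, 0.2484]
tcp_rot: [0.989, 0.15, 0.0, 0.0]
contact_force: [1.1, 0.2, 0.9]
opening: 0.997
finger_force: 0.0
```

```bash
python3 - <<'E'
from h import *
c=ctrl.read_camera("wrist");im=c["image"]; cv2.imwrite("pics/w1.png",im[:,:,::-1])
print("cam",np.round(-np.array(c["R"]).T@c["t"],3), np.round(c["R"],2).tolist())
hsv=cv2.cvtColor(im,cv2.COLOR_RGB2HSV)
b=big((hsv[...,1]>90)&(hsv[...,0]<30)); ap=cv2.approxPolyDP(cv2.convexHull(b),4,True)[:,0]
print(ap.tolist(),np.round(ray(c,ap,.03)[:,:2]*1000).tolist(),rect(ray(c,b,.03)))
print(ctrl.get_state()["eef_pos"])
E
```

```text
cam [ 0.518 -0.14   0.374] [[0.3, -0.96, -0.0], [-0.92, -0.28, 0.27], [-0.25, -0.08, -0.96]]
[[323, 119], [426, 171], [372, 269], [274, 225]] [[529.0, -141.0], [514.0, -241.0], [414.0, -226.0], [428.0, -126.0]] (array([ 471.1, -182.4]), array([103.1, 103.4]), 81.5)
[ 0.45233999 -0.15470821  0.24802302]
```

View pics/w1.png

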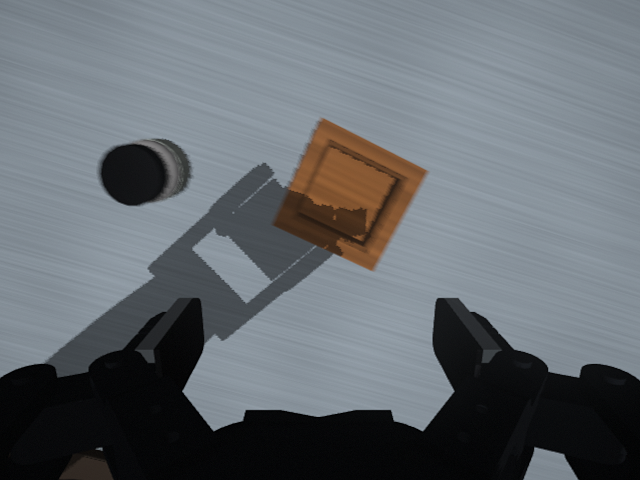

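The wrist view shows the brace with rim corners at (323,119), (426,171), (372,269) and (274,225). That gives a centre of (0.471,-0.183) and yaw of -8.5°. The round jar is at (135,173). I'll go on to the jar.

Emit:
drive_tool --moves '[[[0,0,0],[0.0207,-0.0564,0],0.085],[[0,0,0],[0.0207,-0.0564,0],0.085],[[0,0,0],[0.0207,-0.0564,0],0.085],[[0,0,0],[0.0207,-0.0564,0],0.085],[[0,0,0],[0.0207,-0.0564,0],0.085]]'

```text
time: 2.17
eef_pos: [0.468, 0.1397, 0.2487]
tcp_rot: [0.989, 0.15, 0.001, 0.0]
contact_force: [0.9, -0.4, 1.2]
opening: 0.996
finger_force: 0.0
```

Emit:
drive_tool --moves '[[[0,0,0],[0.007,-0.018,0],0.085],[[0,0,0],[0,0,0],0.085]]'

```text
time: 2.42
eef_pos: [0.4693, 0.1583, 0.2482]
tcp_rot: [0.988, 0.151, -0.0, 0.0]
contact_force: [-0.8, 0.7, 0.2]
opening: 0.992
finger_force: 0.0
```

```bash
python3 - <<'E'
from h import *
c=ctrl.read_camera("wrist");im=c["image"]; cv2.imwrite("pics/w2.png",im[:,:,::-1])
p=proj(c,[[.472,.2355,.1245],[.472,.2355,.09]]);print(p.round(), ctrl.get_state()["eef_pos"])
x,y=p[0].astype(int); roi=(max(x-75,0),max(y-75,0),x+75,y+75)
cap=big(im.max(2)<70,roi); print(cv2.fitEllipse(cap)); 
for z in(.1245,.108): print(rect(ray(c,cap,z)))
E
```

```text
[[205. 199.]
 [219. 191.]] [0.46937495 0.15733257 0.24820337]
((206.83775329589844, 194.0624542236328), (83.77696990966797, 90.1872787475586), 78.97943115234375)
(array([475.4, 235.4]), array([53.8, 59.6]), 59.3)
(array([471.4, 239.1]), array([57.4, 63.6]), 59.3)
```

View pics/w2.png

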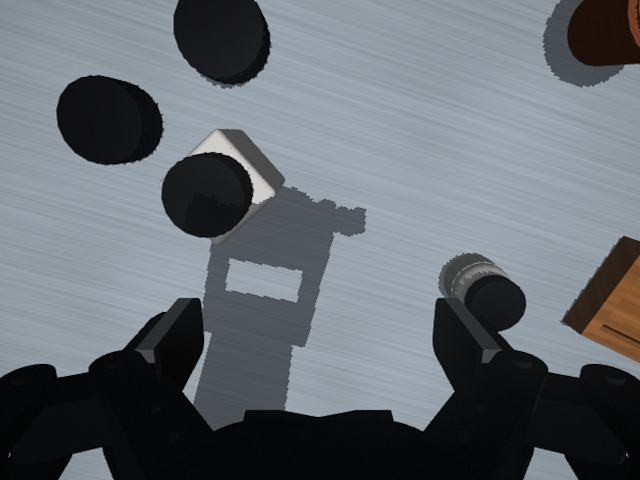

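The wrist view shows the cap at about (205,196), which matches the prediction of (205,199). I'll move over it and go down.

Emit:
drive_tool --moves '[[[0,0,0],[0.0129,-0.0371,0],0.085],[[0,0,0],[0.0129,-0.0371,0],0.085],[[0,0,0],[0,0,0.03],0.085],[[0,0,0],[0,0,0.04],0.085],[[0,0,0],[0,0,0.01],0.085]]'

```text
time: 3.1
eef_pos: [0.4707, 0.2339, 0.1654]
tcp_rot: [0.989, 0.149, -0.003, 0.0]
contact_force: [-0.3, -0.4, 0.7]
opening: 0.997
finger_force: 0.0
```

Emit:
drive_tool --moves '[[[0,0,0],[0,0,0],0.085]]'

```text
time: 3.22
eef_pos: [0.4724, 0.2347, 0.1683]
tcp_rot: [0.989, 0.149, -0.0, 0.0]
contact_force: [0.3, -0.5, 1.1]
opening: 1.0
finger_force: 0.0
```

```bash
python3 - <<'E'
from h import *
s=ctrl.get_state();print(s["eef_pos"],s["tcp_rot"])
for n in("wrist","scene"):
    c=ctrl.read_camera(n);im=c["image"]
    if n=="wrist": cv2.imwrite("pics/w3.png",im[:,:,::-1])
    else: cv2.imwrite("pics/s3.png",cv2.resize(im[170:350,350:550,::-1],None,fx=3,fy=3))
E
```

```text
[0.47238935 0.2346944  0.16825989] [ 9.88820418e-01  1.49110566e-01 -4.54797963e-04  1.10524660e-04]
```

View pics/w3.png

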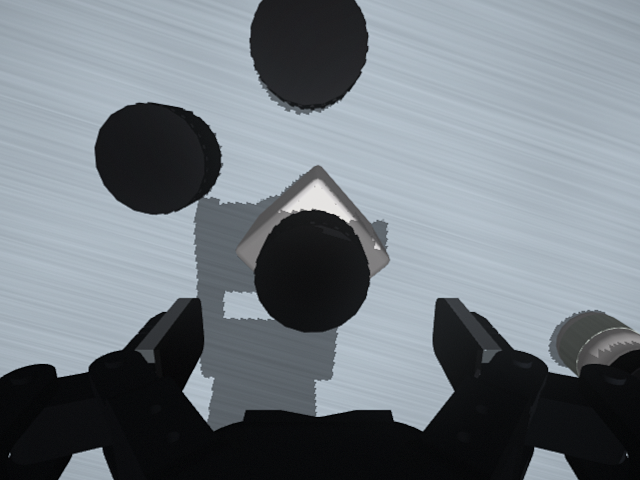

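The wrist view shows the cap's top centred at about (312,271) between the jaws, whose middle is near column 319.

```bash
python3 - <<'E'
from h import *
c=ctrl.read_camera("wrist");im=c["image"];s=ctrl.get_state()
cap=big(im.max(2)<70,(230,195,400,345));e=cv2.fitEllipse(cap);print(e,c["fx"],c["cx"],c["cy"])
X=ray(c,[[312,271],e[0]],.1245);d=X-s["eef_pos"]; print(X, Ro.from_quat(s["tcp_rot"]).inv().apply(d))
E
```

```text
((312.46661376953125, 273.398193359375), (111.99854278564453, 120.01839447021484), 2.6685402393341064) 387.9087154891156 317.8813987647868 238.22731243804606
[[0.47778246 0.23941617 0.1245    ]
 [0.47670468 0.23885943 0.1245    ]] [[ 0.00502458 -0.00246868  0.04590976]
 [ 0.00383038 -0.0022555   0.04590555]]
```

Emit:
drive_tool --moves '[[[0,0,0],[0.0035,-0.002,0.025],0.085],[[0,0,0],[0,0,0.02],0.085],[[0,0,0],[0,0,0.011],0.085],[[0,0,0],[0,0,0],0.085],[[0,0,0],[0,0,0],0.05]]' --grip_force 80

```text
time: 4.0
eef_pos: [0.4758, 0.2388, 0.1136]
tcp_rot: [0.989, 0.15, 0.001, -0.0]
contact_force: [-0.3, 0.9, -0.6]
opening: 0.812
finger_force: 0.0
```

Emit:
drive_tool --moves '[[[0,0,0],[0,0,0],0.045],[[0,0,0],[0,0,0],0.045],[[0,0,0],[0,0,0],0.045],[[0,0,0],[0,0,0],0.045]]'

```text
time: 4.5
eef_pos: [0.4762, 0.2389, 0.1141]
tcp_rot: [0.989, 0.15, 0.002, -0.0]
contact_force: [-0.3, -0.0, 5.3]
opening: 0.608
finger_force: 83.8
```

Emit:
drive_tool --moves '[[[0,0,0],[0,0,-0.01],0.045],[[0,0,0],[0,0,-0.03],0.045],[[0,0,0],[0,0,-0.04],0.045],[[0,0,0],[0,0,-0.03],0.045],[[0,0,0],[0,0,0],0.045]]'

```text
time: 5.12
eef_pos: [0.4759, 0.2389, 0.2242]
tcp_rot: [0.989, 0.15, 0.002, -0.0]
contact_force: [1.7, 0.5, -6.5]
opening: 0.607
finger_force: 85.3
```

```bash
python3 - <<'E'
from h import *
s=ctrl.get_state();print({k:np.round(s[k],3).tolist() for k in("time","qpos","eef_pos","tcp_rot","contact_force","wrist_torque")})
c=ctrl.read_camera("scene");cv2.imwrite("pics/s4.png",cv2.resize(c["image"][120:360,330:590,::-1],None,fx=2.4,fy=2.4))
E
```

```text
{'time': 5.125, 'qpos': [0.275, -0.01, 1.952, 0.0, 1.195, 1.544], 'eef_pos': [0.476, 0.239, 0.224], 'tcp_rot': [0.989, 0.15, 0.002, -0.0], 'contact_force': [1.69, 0.481, -6.481], 'wrist_torque': [-0.096, -0.172, -0.039]}
```

View pics/s4.png

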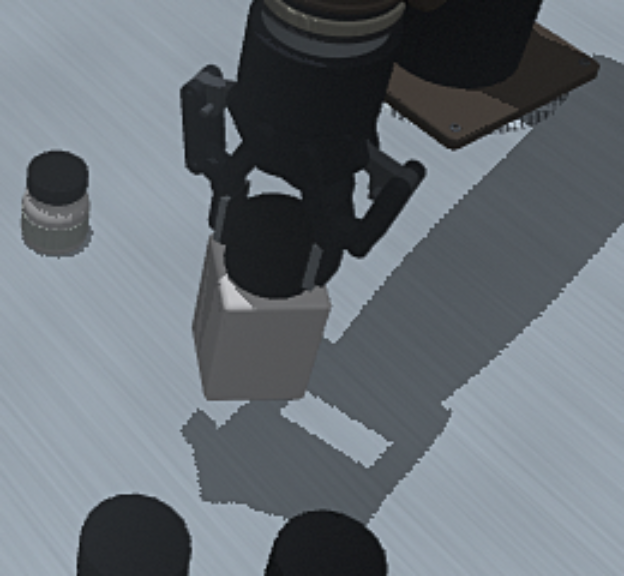

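The jar hangs upright from the gripped cap, at about (265,340) in the crop, clear of the bench. I'll carry it over to the brace.

Emit:
drive_tool --moves '[[[0,0,0],[-0.0078,0.0241,0],0.045],[[0,0,0],[-0.013,0.0402,0],0.045],[[0,0,0],[-0.0156,0.0482,0],0.045],[[0,0,0],[-0.0156,0.0482,0],0.045],[[0,0,0],[-0.0156,0.0482,0],0.045]]'

```text
time: 5.8
eef_pos: [0.4703, 0.0178, 0.219]
tcp_rot: [0.989, 0.15, -0.003, -0.001]
contact_force: [1.3, 0.2, -4.7]
opening: 0.603
finger_force: 85.5
```

Emit:
drive_tool --moves '[[[0,0,0],[-0.0156,0.0482,0],0.045],[[0,0,0],[-0.0156,0.0482,0],0.045],[[0,0,0],[-0.013,0.0402,0],0.045],[[0,0,0],[-0.0104,0.0321,0],0.045],[[0,0,0],[-0.0078,0.0241,0],0.045]]'

```text
time: 6.42
eef_pos: [0.468, -0.1842, 0.2188]
tcp_rot: [0.989, 0.149, -0.002, -0.002]
contact_force: [-0.2, 0.0, -5.3]
opening: 0.607
finger_force: 85.6
```

Emit:
drive_tool --moves '[[[0,0,-0.1],[0,0,0],0.045],[[0,0,-0.14],[0,0,0],0.045],[[0,0,-0.12],[0,0,0],0.045],[[0,0,-0.06],[0,0,0],0.045],[[0,0,0],[0,0,0],0.045]]'

```text
time: 7.05
eef_pos: [0.4684, -0.1827, 0.2192]
tcp_rot: [0.936, 0.352, -0.002, -0.002]
contact_force: [0.3, 0.6, -4.8]
opening: 0.604
finger_force: 85.4
```

```bash
python3 - <<'E'
from h import *
s=ctrl.get_state();print({k:np.round(s[k],3).tolist() for k in("time","qpos","eef_pos","tcp_rot","contact_force")})
a=[]
for n in("scene","wrist"):
    c=ctrl.read_camera(n);im=c["image"]
    x,y=proj(c,[s["eef_pos"]])[0].astype(int) if n=="scene" else (320,240)
    if n=="scene":
        x0,y0=x-65,y-40;a.append(cv2.resize(im[y0:y0+125,x0:x0+125],(600,600),interpolation=cv2.INTER_CUBIC)); print("crop",x0,y0,600/125)
    else: cv2.imwrite("pics/w5.png",im[:,:,::-1])
cv2.imwrite("pics/s5.png",a[0][:,:,::-1])
E
```

```text
{'time': 7.05, 'qpos': [-0.574, -0.069, 2.018, 0.0, 1.198, 0.277], 'eef_pos': [0.468, -0.183, 0.219], 'tcp_rot': [0.936, 0.352, -0.002, -0.002], 'contact_force': [0.324, 0.623, -4.75]}
crop 226 42 4.8
```

View pics/s5.png

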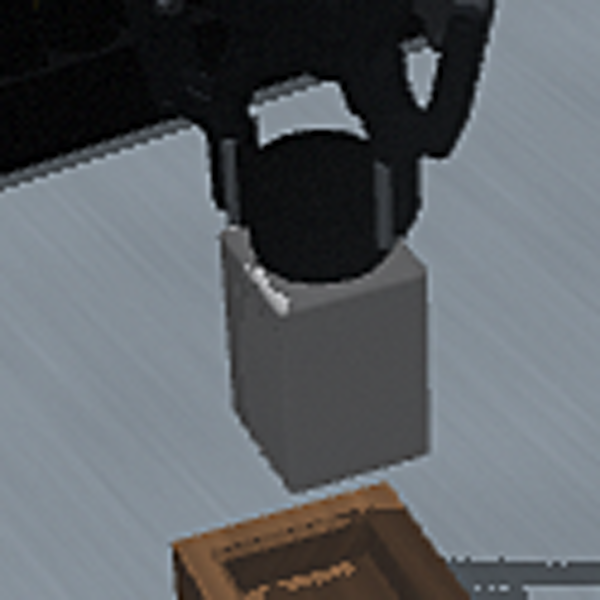

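View pics/w5.png

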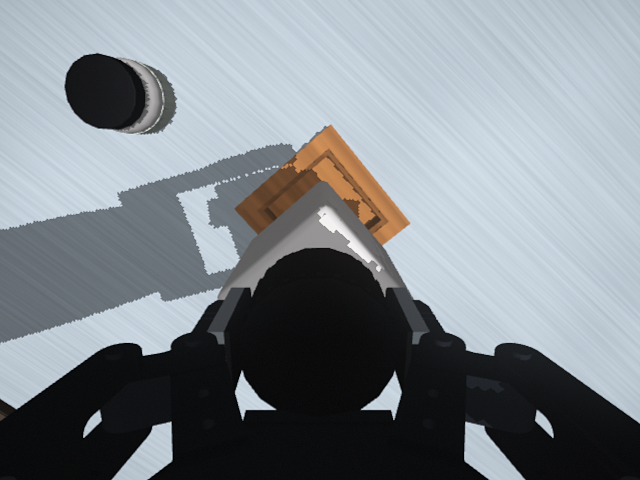

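The scene crop (4.8x, offset 226,42) shows the jar's foot corners at (235,405), (293,492) and (430,455), and its shoulder corners at (222,232), (285,312) and (427,265). In the wrist view it hangs upright above the brace. I'll compute the offset from these corners.

```bash
python3 - <<'E'
from h import *
s=ctrl.get_state();c=ctrl.read_camera("scene");o=np.array([226,42])
for P,z in(([[235,405],[293,492],[430,455]],.105),([[222,232],[285,312],[427,265]],.195)):
    X=ray(c,o+np.array(P)/4.8,z)[:,:2]*1000; L,F,R=X
    a=lambda v:np.degrees(np.arctan2(v[1],v[0]))
    print(X.round(1).tolist(),"centre",((L+R)/2).round(1),a(L-F),np.hypot(*(L-F)),a(R-F),np.hypot(*(R-F)))
print(s["eef_pos"],Ro.from_quat(s["tcp_rot"]).as_matrix().round(4).tolist())
E
```

```text
[[487.8, -223.7], [497.4, -160.2], [437.9, -150.2]] centre [ 462.8 -187. ] -98.61352971175818 64.24136427691978 170.46735450052677 60.34034190572206
[[492.8, -214.5], [499.9, -154.4], [438.1, -151.1]] centre [ 465.5 -182.8] -96.67396818442676 60.51591881740106 176.9951047517846 61.85740335768379
[ 0.46889707 -0.18306326  0.22030312] [[0.752, 0.6592, -0.0031], [0.6592, -0.752, 0.002], [-0.001, -0.0036, -1.0]]
```

Emit:
drive_tool --moves '[[[0,0,0],[0.0037,0.0026,0.01],0.045],[[0,0,0],[0,0,0.025],0.045],[[0,0,0],[0,0,0.02],0.045],[[0,0,0],[0,0,0.008],0.045],[[0,0,0],[0,0,0],0.045]]'

```text
time: 7.82
eef_pos: [0.4741, -0.1829, 0.1586]
tcp_rot: [0.936, 0.353, -0.0, -0.001]
contact_force: [0.3, -0.2, -2.8]
opening: 0.611
finger_force: 85.5
```

```bash
python3 - <<'E'
from h import *
s=ctrl.get_state();print({k:np.round(s[k],4).tolist() for k in("time","eef_pos","tcp_rot","contact_force","wrist_torque")})
ims=[]
for n in("scene","top"):
    c=ctrl.read_camera(n);im=c["image"]
    x,y=proj(c,[[.471,-.183,.03]])[0].astype(int);h=45;x0,y0=x-h,y-h-(10 if n=="scene" else 0);print(n,x0,y0,400/90)
    ims.append(cv2.resize(im[y0:y0+90,x0:x0+90],(400,400),interpolation=cv2.INTER_CUBIC))
im=np.clip(np.hstack(ims).astype(float)*1.5,0,255).astype(np.uint8)
cv2.imwrite("pics/s6.png",im[:,:,::-1])
E
```

```text
{'time': 7.825, 'eef_pos': [0.4741, -0.1829, 0.1586], 'tcp_rot': [0.9358, 0.3526, -0.0004, -0.0006], 'contact_force': [0.3343, -0.2434, -2.8318], 'wrist_torque': [0.0023, -0.0329, -0.019]}
scene 248 108 4.444444444444445
top 425 237 4.444444444444445
```

View pics/s6.png

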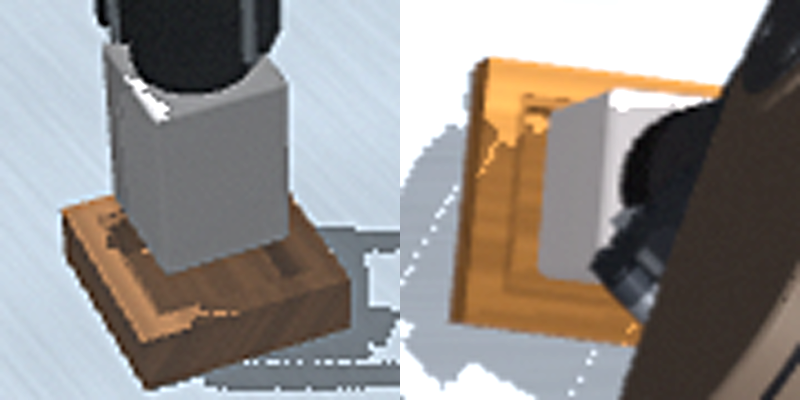

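The left half (scene) shows the jar's foot just above the pocket, with its front corner at (167,272) and right corner at (289,232). In the right half (top), the foot's left edge runs from (550,112) to (540,278).

```bash
python3 - <<'E'
from h import *
y=np.radians(-8.5);ux=np.array([np.cos(y),np.sin(y)]);uy=np.array([-np.sin(y),np.cos(y)])
c=ctrl.read_camera("scene")
F,R=ray(c,np.array([248,108])+np.array([[167,272],[289,232]])/4.4444,.0445)[:,:2]*1000
d=R-F;print(F,R,np.hypot(*d),np.degrees(np.arctan2(d[1],d[0]))-180,"centre",(F+R)/2-32*uy)
Bf,Br,Bl=ray(c,np.array([248,108])+np.array([[145,343],[350,282],[63,209]])/4.4444,.03)[:,:2]*1000;print("brace",(Br+Bl)/2)
c=ctrl.read_camera("top")
a,b=ray(c,np.array([425,237])+np.array([[150,108],[139,279]])/4.4444,.0445)[:,:2]*1000
d=a-b;print(a,b,np.hypot(*d),np.degrees(np.arctan2(d[1],d[0])),"centre",(a+b)/2-32*uy)
E
```

```text
[ 503.30812324 -161.19249264] [ 441.71604892 -154.57146936] 61.94692541992185 -6.135618647065428 centre [ 467.78218493 -189.53048863]
brace [ 470.65666615 -183.27450405]
[ 506.88959866 -161.90090332] [ 442.45964791 -153.91140013] 64.92342192615637 -7.068760907683567 centre [ 469.94472213 -189.55465935]
```

Emit:
drive_tool --moves '[[[0,0,0],[0.0048,-0.0024,0],0.045],[[0,0,0],[0,0,0.008],0.045],[[0,0,0],[0,0,0.006],0.045],[[0,0,0],[0,0,0.003],0.045]]'

```text
time: 8.52
eef_pos: [0.4769, -0.1793, 0.1438]
tcp_rot: [0.936, 0.353, -0.0, 0.001]
contact_force: [-4.1, -2.1, 10.4]
opening: 0.608
finger_force: 87.0
```

Emit:
drive_tool --moves '[[[0,0,0],[0,0,0.004],0.045],[[0,0,0],[0,0,0.002],0.045]]'

```text
time: 8.78
eef_pos: [0.478, -0.1812, 0.1432]
tcp_rot: [0.935, 0.354, -0.001, 0.003]
contact_force: [-11.5, -1.7, 29.8]
opening: 0.607
finger_force: 89.2
```

Resting on the +x chamfer, pushed toward −x. I'll back off, shift −x and retry.

Emit:
drive_tool --moves '[[[0,0,0],[0,0,-0.01],0.045],[[0,0,0],[-0.003,-0.0026,0],0.045],[[0,0,0],[0,0,0],0.045],[[0,0,0],[0,0,0.005],0.045],[[0,0,0],[0,0,0.003],0.045]]'

```text
time: 9.4
eef_pos: [0.4735, -0.1808, 0.1433]
tcp_rot: [0.935, 0.354, -0.001, 0.002]
contact_force: [-10.1, -2.5, 27.4]
opening: 0.61
finger_force: 88.9
```

Emit:
drive_tool --moves '[[[0,0,0],[0,0,0.003],0.045],[[0,0,0],[0,0,0.001],0.045]]'

```text
time: 9.65
eef_pos: [0.474, -0.1816, 0.143]
tcp_rot: [0.935, 0.354, -0.002, 0.003]
contact_force: [-15.7, -1.9, 36.7]
opening: 0.606
finger_force: 90.0
```

```bash
python3 - <<'E'
from h import *
for i in range(1):
    s=ctrl.get_state();F=s["contact_force"];T=s["wrist_torque"];rz=-.114
    print(np.round(F,2),np.round(T,3),"contact rel TCP:",( rz*F[0]-T[1])/F[2],(T[0]+rz*F[1])/F[2])
    print(s["eef_pos"],Ro.from_quat(s["tcp_rot"]).as_matrix()[:,2])
E
```

```text
[-15.66  -1.91  36.68] [0.768 3.314 0.303] contact rel TCP: -0.04168608060776204 0.026879527418977967
[ 0.47395095 -0.18162076  0.14295348] [-0.00104027 -0.00626964 -0.9999798 ]
```

Emit:
drive_tool --moves '[[[0,0,0],[0,0,-0.006],0.045],[[0,0,0],[0,0,-0.006],0.045],[[0,0,0],[0,0,0],0.045],[[0,0,0],[0,0,0],0.045]]'

```text
time: 10.15
eef_pos: [0.4718, -0.1777, 0.145]
tcp_rot: [0.936, 0.353, -0.001, -0.001]
contact_force: [0.2, 0.2, -4.8]
opening: 0.605
finger_force: 85.4
```

```bash
cat > m.py <<'E'
from h import *
# jar: grey and lit/unlit low-saturation blob; brace wood; fit edges of jar's +y and +x faces at the foot
def line(p): # fit
    vx,vy,x0,y0=cv2.fitLine(np.array(p,np.float32),cv2.DIST_HUBER,0,.01,.01).ravel(); return np.array([x0,y0]),np.array([vx,vy])
def meet(a,b):
    t=np.linalg.solve(np.c_[a[1],-b[1]],b[0]-a[0]); return a[0]+t[0]*a[1]
def measure(verbose=True):
    s=ctrl.get_state();e=s["eef_pos"];zf=e[2]-.114;out={}
    for n in("scene","top"):
        c=ctrl.read_camera(n);im=c["image"];hsv=cv2.cvtColor(im,cv2.COLOR_RGB2HSV)
        wood=(hsv[...,1]>70)&(hsv[...,0]<25)&(im.max(2)>25)
        x,y=proj(c,[[.471,-.183,.03]])[0]
        k=(int(x-50),int(y-60),int(x+50),int(y+50))
        out[n]=(c,im,wood,k)
    return s,e,zf,out
E
python3 - <<'E'
from m import *
s,e,zf,o=measure();print(e,zf,s["contact_force"])
c,im,w,k=o["scene"]
# print compact saturation map around foot front corner
p=proj(c,[[.505,-.158,zf],[.441,-.15,zf],[.495,-.222,zf]]);print(p.round(1))
hsv=cv2.cvtColor(im,cv2.COLOR_RGB2HSV)
x0,y0=int(p[2][0])-8,int(p[2][1])-12
for y in range(y0,int(p[0][1])+10): print(y,"".join("#" if v<35 else ("." if v<70 else "w") for v in hsv[y,x0:int(p[1][0])+10,1]))
print(x0)
E
```

```text
[ 0.47177792 -0.17767015  0.14495512] 0.0309551199381609 [ 0.24332977  0.24345052 -4.81861925]
[[286.  175.5]
 [314.6 166.4]
 [274.5 156.9]]
144 #####################################################.####
145 ###.######################################################
146 ##########################################################
147 ##########################################################
148 ##########################################################
149 .######..#################################################
150 #####.....########################################.#######
151 #........w################################################
152 ...#.wwwww.###############################################
153 ..wwwwwwww################################################
154 wwwwwwwwww########################################.#######
155 wwwwwwwwww#######################################.#.####.#
156 wwwwwwwwww.######################################w...#####
157 wwwwwwwwww.######################################.w#..####
158 wwwwwwwww.#######################################.ww#.####
159 wwwwwww.ww
[... 927 characters left out ...]
www
174 #.wwwwwwwwwwwwwwwwwww.#####.wwwwwwwwwwwwwwwwwwwwwwwwwwwwww
175 ###wwwwwwwwwwwwwwwwwww#..wwwwwwwwwwwwwwwwwwwwww.wwwwwwwwww
176 ##.wwww.wwwwwwwwwwwwwwwwwwwwwwwwwwwwwwwwwwwwwwwwwwwwwwwwww
177 ##.#www..wwwwwwwwwwwwwwwwwwwwwwwwwwwwwwwwwwww.wwwwwwwwwwww
178 ##..#www.wwwwwwwwwwwwwwwwwwwwwwwwwwwwwwwwwwwwwwwwwwwwwwwww
179 ###..wwwwwwwwwwwwwwwwwwwwwwwwwwwwwwwwwwwwwwwwwwwwwwwwwwwww
180 ######wwww.wwwwwwwwwwwwwwwwwwwwwwwwwwwwwwwwwwwwwwwwwwwwwww
181 ####..wwww.wwwwwwwwwwwwwwww..wwwwwwwwwwwwwwwwwwwwwwwwwwwww
182 #####.#wwww.wwwwwwwwwww...wwwwwwwwwwwwwwwwwwwwwwwwwwwwwwww
183 ######.#www..wwwwwww.w..w.wwwwwwwwwwwwwwwwwwwwwwwwwwwww#..
184 ######..wwww.wwww.wwwwwwwwwwwwwwwwwwwwwwwwwwwwwwwww##...#.
266
```

```bash
python3 - <<'E'
from m import *
s,e,zf,o=measure()
c,im,w,k=o["scene"]
X=ray(c,[[276,158.5],[288.5,175.5],[316,166.8]],zf)[:,:2]*1000;L,F,R=X
print(X.round(1).tolist(),"jar",(L+R)/2,np.hypot(*(L-F)),np.hypot(*(R-F)))
c,im,w,k=o["top"];hsv=cv2.cvtColor(im,cv2.COLOR_RGB2HSV)
print("top")
for y in range(246,322,2): print(y,"".join("." if v.max()<45 else "w" if h[1]>80 and h[0]<30 else "J" if int(v[2])-int(v[0])<9 else "-" for v,h in zip(im[y,430:500],hsv[y,430:500])))
E
```

```text
[[495.1, -215.4], [500.9, -154.9], [439.4, -147.0]] jar [ 467.25229027 -181.22495983] 60.858757446794264 61.95702401815054
top
246 -------------------------------------------------------------------...
248 -----------------------------------------------------------------J.J..
250 -------------JwwwwwwwJJJJJ---------------------------------------.....
252 -----------JwwwwwwwwwwwwwwwwwwwwwwwwwJJJJJ----------------------......
254 -----------JwwwwwwwwwwwwwwwwwwwwwwwwwwwwwwwwwwwwwwwwwJJJJ-----J.......
256 -----------Jwwwwwwwwwwwwwwwwwwwwwwwwwwwwwwwwwwwwwwwwwwwwwwwwwww.......
258 ----------Jwwwwwwwwwwwwwwwwwwwwwwwwwwwwwwwwwwwwwwwwwwwwwwwwww.........
260 ----------JwwwwwwwwwwwwwwwwwwwwwwwwwJJJJJJJJwwwwwwwwwwwwwwww..........
262 ----------JwwwwwwwwwwwwwwwwwwwJJJJJJJJJJJJJJJJJJJJJJJJJJJJJ..........J
264 ----------JwwwwwwwwwwwwwwwJJJJJJJJJJJJJJJJJJJJJJJJJJ...............JJ.
266 ----------JwwwwwwwwwwwwJJJJJJJJJJJJJJJJJJJJJJJJ.......................
268 ---------JwwwwwwwwwwwwwJJJJJJJJJJJJJJJJJJJJJJ.........................
270 ---------JwwwwwwwwwwwwwJJJJJJJJJJJJJJJJJJJJ..........................
[... 1176 characters left out ...]
.........................
304 ------Jwwwwwwwwwwwwwwwwwwwwwwwwwwww...------J.........................
306 ------JwwwwwwwwwwwwwwwwwwwwwwwwwwwwwwJ..----J.........................
308 ------JwwwwwwwwwwwwwwwwwwwwwwwwwwwwwwwwJ---J.........................J
310 ---------JJJJJwwwwwwwwwwwwwwwwwwwwwwwwwwwJJ........................JJJ
312 ------------------------JJJJJwwwwwwwwwwwwww.......................JJJJ
314 ---------------------------------------JJJ.......................JJJJJ
316 ----------------------------------------J.......................JJJJJJ
318 ----------------------------------------J.....................JJJJJJJJ
320 ---------------------------------------J.....................JJJJJJJJJ
```

```bash
python3 - <<'E'
from m import *
c=ctrl.read_camera("top");e=ctrl.get_state()["eef_pos"];y=np.radians(-8.5);uy=np.array([-np.sin(y),np.cos(y)])
X=ray(c,[[452.7,265.5],[451.2,301]],.031)[:,:2]*1000;d=X[0]-X[1]
print(e,X,np.hypot(*d),np.degrees(np.arctan2(d[1],d[0])),X.mean(0)-32*uy)
E
```

```text
[ 0.47216497 -0.17799223  0.14576337] [[ 500.97238172 -154.46839377]
 [ 440.58008551 -148.41349245]] 60.695067941101186 -5.725313703899467 [ 466.04633246 -183.08945074]
```

Emit:
drive_tool --moves '[[[0,0,0],[0,0,-0.003],0.045],[[0,0,0.035],[0.0009,0.0048,0],0.045],[[0,0,0],[0,0,0.002],0.045],[[0,0,0],[0,0,0.004],0.045],[[0,0,0],[0,0,0.002],0.045]]'

```text
time: 11.02
eef_pos: [0.4759, -0.181, 0.1407]
tcp_rot: [0.942, 0.336, -0.0, -0.0]
contact_force: [0.4, -1.1, -3.9]
opening: 0.608
finger_force: 85.5
```

```bash
cat > f.py <<'E'
from h import *
s=ctrl.get_state();F=s["contact_force"];T=s["wrist_torque"]
print(np.round(F,2),np.round(T,3),np.round(s["eef_pos"],4),np.round(s["tcp_rot"],4))
E
python3 f.py
```

```text
[ 0.37 -1.12 -3.85] [ 0.028 -0.011  0.019] [ 0.4759 -0.181   0.1407] [ 9.418e-01  3.362e-01 -3.000e-04 -4.000e-04]
```

It's in past the earlier stop with no force. I'll carry on down.

Emit:
drive_tool --moves '[[[0,0,0],[0,0,0.004],0.045],[[0,0,0],[0,0,0.004],0.045],[[0,0,0],[0,0,0.002],0.045]]'

```text
time: 11.4
eef_pos: [0.476, -0.1811, 0.1309]
tcp_rot: [0.942, 0.336, -0.0, -0.0]
contact_force: [0.1, -1.0, -3.9]
opening: 0.607
finger_force: 85.5
```

```bash
python3 f.py
```

```text
[ 0.15 -0.97 -3.94] [0.037 0.007 0.028] [ 0.476  -0.1811  0.1309] [ 9.418e-01  3.362e-01 -2.000e-04 -3.000e-04]
```

Emit:
drive_tool --moves '[[[0,0,0],[0,0,0.004],0.045],[[0,0,0],[0,0,0.004],0.045],[[0,0,0],[0,0,0.002],0.045],[[0,0,0],[0,0,0.001],0.045]]'

```text
time: 11.9
eef_pos: [0.4764, -0.1815, 0.1208]
tcp_rot: [0.942, 0.336, -0.0, 0.0]
contact_force: [-0.9, -0.2, -0.2]
opening: 0.608
finger_force: 85.8
```

Emit:
drive_tool --moves '[[[0,0,0],[0,0,0.002],0.045],[[0,0,0],[0,0,0],0.045]]'

```text
time: 12.15
eef_pos: [0.4768, -0.1817, 0.1204]
tcp_rot: [0.942, 0.336, 0.0, 0.0]
contact_force: [-3.2, 1.3, 5.9]
opening: 0.608
finger_force: 86.9
```

Seated: TCP is at 0.1205 with light contact. Next I'll unscrew anticlockwise, turning about the cap's axis, which sits about 6 mm behind the TCP along tool x.

Emit:
drive_tool --moves '[[[0,0,-0.1],[0,-0.0006,0],0.045],[[0,0,-0.1],[0,-0.0006,0],0.045],[[0,0,-0.1],[0,-0.0006,0],0.045]]' --grip_force 105

```text
time: 12.52
eef_pos: [0.4754, -0.1813, 0.1203]
tcp_rot: [0.881, 0.474, -0.0, 0.001]
contact_force: [-4.9, -2.0, 5.7]
opening: 0.601
finger_force: 108.9
```

```bash
python3 f.py
```

```text
[-4.89 -2.02  5.65] [-0.336  0.833 -0.545] [ 0.4754 -0.1813  0.1203] [ 8.808e-01  4.736e-01 -3.000e-04  1.200e-03]
```

Emit:
drive_tool --moves '[[[0,0,-0.1],[0,-0.0006,0],0.045],[[0,0,-0.1],[0,-0.0006,0],0.045],[[0,0,-0.1],[0,-0.0006,0],0.045],[[0,0,-0.1],[0,-0.0006,0],0.045],[[0,0,-0.1],[0,-0.0006,0],0.045]]'

```text
time: 13.15
eef_pos: [0.4728, -0.1805, 0.1203]
tcp_rot: [0.736, 0.677, -0.0, 0.002]
contact_force: [-3.4, -3.7, 3.9]
opening: 0.598
finger_force: 108.9
```

```bash
python3 f.py
```

```text
[-3.41 -3.72  3.85] [-0.458  0.688 -0.527] [ 0.4728 -0.1805  0.1203] [ 7.362e-01  6.767e-01 -4.000e-04  1.700e-03]
```

Emit:
drive_tool --moves '[[[0,0,-0.1],[0,-0.0006,0],0.045],[[0,0,-0.1],[0,-0.0006,0],0.045],[[0,0,-0.1],[0,-0.0006,0],0.045],[[0,0,-0.1],[0,-0.0006,0],0.045],[[0,0,-0.1],[0,-0.0006,0],0.045]]'

```text
time: 13.78
eef_pos: [0.47, -0.181, 0.1203]
tcp_rot: [0.546, 0.838, -0.001, 0.002]
contact_force: [-3.4, -3.0, 3.6]
opening: 0.601
finger_force: 109.0
```

```bash
python3 f.py
```

```text
[-3.44 -3.03  3.58] [-0.542  0.616 -0.602] [ 0.47   -0.181   0.1203] [ 0.5459  0.8378 -0.001   0.0017]
```

Emit:
drive_tool --moves '[[[0,0,-0.05],[0,-0.0003,0],0.045],[[0,0,0],[0,0,0],0.045],[[0,0,0],[0,0,-0.003],0.045],[[0,0,0],[0,0,-0.003],0.045]]'

```text
time: 14.28
eef_pos: [0.4691, -0.1791, 0.1243]
tcp_rot: [0.525, 0.851, 0.0, 0.0]
contact_force: [-1.3, 0.3, -1.9]
opening: 0.6
finger_force: 109.5
```

```bash
python3 f.py
```

```text
[-1.32  0.34 -1.93] [-0.09   0.075  0.008] [ 0.4691 -0.1791  0.1243] [5.252e-01 8.510e-01 3.000e-04 2.000e-04]
```

Emit:
drive_tool --moves '[[[0,0,0],[0,0,-0.004],0.045],[[0,0,0],[0,0,-0.004],0.045],[[0,0,0],[0,0,-0.004],0.045]]'

```text
time: 14.65
eef_pos: [0.4692, -0.1791, 0.1368]
tcp_rot: [0.525, 0.851, 0.0, 0.0]
contact_force: [-0.6, -0.4, -0.2]
opening: 0.602
finger_force: 109.6
```

```bash
python3 f.py
```

```text
[-0.63 -0.36 -0.16] [-0.027  0.001  0.012] [ 0.4692 -0.1791  0.1368] [5.251e-01 8.510e-01 2.000e-04 1.000e-04]
```

Emit:
drive_tool --moves '[[[0,0,0],[0,0,-0.005],0.045],[[0,0,0],[0,0,-0.006],0.045],[[0,0,0],[0,0,-0.005],0.045],[[0,0,0],[0,0,-0.002],0.045],[[0,0,0],[0,0,0],0.045]]'

```text
time: 15.28
eef_pos: [0.469, -0.1793, 0.1545]
tcp_rot: [0.525, 0.851, 0.0, 0.0]
contact_force: [0.5, 0.5, -0.5]
opening: 0.601
finger_force: 109.6
```

Emit:
drive_tool --moves '[[[0,0,0],[0,0,0],0.045],[[0,0,0],[0,0,0],0.045],[[0,0,0],[0,0,0],0.045]]'

```text
time: 15.65
eef_pos: [0.4689, -0.1792, 0.1542]
tcp_rot: [0.525, 0.851, 0.0, -0.0]
contact_force: [-0.8, -0.2, -0.0]
opening: 0.605
finger_force: 109.6
```

```bash
python3 f.py; python3 - <<'E'
from h import *
c=ctrl.read_camera("scene");im=c["image"];hsv=cv2.cvtColor(im,cv2.COLOR_RGB2HSV)
p=proj(c,[[.471,-.184,.096],[.471,-.184,.110],[.471,-.184,.130],[.5,-.15,.03]]);print(p.round(1))
x0,x1=int(p[0][0])-32,int(p[0][0])+38
print(x0)
for y in range(int(p[2][1])-22,int(p[3][1])+8,2): print(y,"".join("." if v.max()<45 else "w" if h[1]>70 and h[0]<30 else "J" if int(v[2])-int(v[0])<9 else "-" for v,h in zip(im[y,x0:x1],hsv[y,x0:x1])))
E
```

```text
[-0.79 -0.25 -0.02] [ 0.033  0.009 -0.027] [ 0.4689 -0.1792  0.1542] [ 5.252e-01  8.510e-01  0.000e+00 -1.000e-04]
[[292.5 137.3]
 [292.2 131.6]
 [291.9 123.2]
 [290.1 177.1]]
260
101 --------...............---J...................J-----------------------
103 ---------.....................................J-----------------------
105 ---------.....................................J-----------------------
107 ----------....................................J-----------------------
109 -----------...................................J-----------------------
111 -----------...................................J-----------------------
113 ---------------...............................------------------------
115 ------------------..........JJJ...............------------------------
117 ------------------..........JJJ...............------------------------
119 ------------------..........JJJ...............------------------------
121 ------------------..........JJJ...............------------------------
123 ------------------..........JJJ...............------------------------
125 ----------------
[... 1529 characters left out ...]
JJJJJJJJJwwwwwwwwwJ------
167 ---JwwwwwwwwwwwwwJJJJJJJJJJJJJJJJJJJJJJJJJJJJJJJJJJJJJwwwwwwwwwwJ-----
169 -----.wwwwwwwwwwwwJ-JJJJJJJJJJJJJJJJJJJJJJJJJJJJJJJJJJwwwwwwwwwwww----
171 ------.wwwJwwwwwwwww-JJJJJJJJJJJJJJJJJJJJJJJJJJJJJwwwwwwwwwwwwwwwww---
173 -------JwwwJwwwwwwwwwJJJJJJJJJJJJJJJJJJJJJJJwwwwwwwwwwwwwwwwwwwwwww---
175 --------JwwwwJwwwwwwwwJJJJJJJJJJJJJJJwwwwwwwwwwwwwwwwwJJwwwwwwwwwww---
177 ---------JwwwwJwwwwwwwwJ-JJJJJwwwwwwwwwwwwwwwwwwwwwwwwwwwwwwwwwwwww---
179 -----------.wwwJwwwwwwwwwwwwwwwwwwwwwwwwwwwwwwwwwwwwwwwwwwwwwwwwwww---
181 ------------.wwwJwwwwwwwwwwwwwwwwJwwwwwwwwwwwwwwJwwwwwwwwwJwwwwwwwJ---
183 -------------JwwJJwwwwwwwwwwwJwwwwwwwwwwwwwwwwwwwwwwwwwwwwwwJJ--------
```

```bash
python3 -c "
from plant import ctrl
print(ctrl.sign_off())"
```

```text
the job is handed in; nothing more can be done
None
```

I seated the square jar in the brace, unscrewed its cap and handed the job in at about 16 s, with the cap held level and still about 2 cm above the open mouth. Getting the jar in took three tries, as it caught on the pocket's rim twice (up to about 37 N at the wrist), and the final check was by force readings and a colour map because the picture allowance was used up.

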